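# Swap the empty dose tube in the sloping rack for a full one

### The arm

A 6-joint arm with a two-finger parallel gripper is mounted at the origin on the work surface. World frame = base frame: x ahead of the robot, y to its left, z up, the work surface at z = 0. Lengths are in mm, angles in rad, forces in N, time in s.
With the tool pointing down it reaches from about 275 to 825 mm from the base axis. Payload 5.2 kg.
Tool frame: the origin (TCP) lies at the very end of the fingers, on their centre line; the grasp point (between the pads) lies 19 mm behind it; z points along the fingers, y is the direction in which the jaws open and shut (so a half turn about z gives the same grasp; the last joint's range is limited). The gripper opens to 93 mm and grips with 3 to 60 N. Pads are 15 mm wide; open, the fingers measure 128 mm over their backs; the gripper's body (75 mm by 188 mm) begins 65 mm behind the grasp point.
Start: joints at [-1.446, 0.259, 1.535, -0, 1.348, -0.203], TCP at [177.099, -520.712, 218.653] pointing down, gripper open.
Joint ranges: [-3.14, 3.14], [-0.91, 2.08], [0.19, 2.58], [-1.22, 4.36], [0.22, 2.71], [-3.12, 3.12]. Speed limits (rad/s): [2.57, 2.57, 3.14, 3.14, 3.14, 3.14].

### API

Orientations are given as [roll, pitch, yaw] about the fixed x, y, z axes, in that order (R = Rz(yaw) Ry(pitch) Rx(roll)).
In Python, from bench import robot gives the robot as it stands. The module is installed in compiled form; this text tells all that it offers. Calls block until the motion is done:
- robot.move_ptp(position, orientation): joint-space move of the TCP to a pose.
- robot.move_linear(position, ori=None, speed=150, f_stop=None): straight line of the TCP; ori=None keeps the orientation; speed is the mean speed in mm/s. With f_stop (N) it stops when the force on the tool has changed by that much, and returns True; else False.
- robot.move_j(angles): joint-space move.
- robot.move_gripper(opening): opening from 0.0 (shut) to 1.0 (fully open); the grip force is fixed at half the most; returns when the fingers have stopped.
- robot.sleep(seconds).
- robot.inverse_kinematics(position, orientation): joint angles nearest the present ones, or None.
- robot.get_image(name): name is "scene" or "top" or "wrist"; returns a dict with "img" (400x640x3 uint8, blue, green, red), "fovy" (degrees; the focal length in pixels is half the picture's height over the tangent of half this angle, whatever the lens; pixels are square), "cx", "cy" (the principal point, pixels), "eye" and "orientation" of the camera in the world. Camera axes: x right, y down, z forward; pixel columns grow to the right and rows downward; lengths in mm; the calibration is good to about 2 mm. A picture is of the moment at which its call begins. There is no depth.
A pose or a line that the arm cannot do raises robot.MotionError and nothing moves.
- robot.hand_in(): hands the job in, once; it reports no verdict.
Readings, each from a call of its own:
- robot.current_t(): time.
- robot.current_qpos(): joint angles.
- robot.current_joint_vel(): joint speeds.
- robot.current_joint_efforts(): joint torques, N m.
- robot.current_tcp_pos(): TCP position.
- robot.current_eef_rot(): TCP orientation.
- robot.current_contact_force(): force on the tool from outside, world axes, zero at the start.
- robot.current_ft_torque(): the same for the moment, N m.
- robot.current_gripper_width(): opening from 0.0 (shut) to 1.0 (fully open).
Only numpy, scipy, OpenCV 4.12 (cv2) and the standard library are available. Lean on these libraries where they do the work, as an engineer would, in place of code of your own. Each camera call takes 0.05 s, during which the arm holds its last target.

### The job

The bean tube in the upper clip of the sloping rack is empty: pull it out of the clip and lay it down, not dropped, flat inside the steel tray. Then take the full tube lying on the shelf and push it down past the sprung roller jaw of that same upper clip until it sits fully home with the jaw closed over it, centred in the clip and with its stopper on the left like the tube below it. Let go of both and leave everything else where it stands.

Things in the scene. Friction and masses are not known exactly. Their poses are not given: they have to be found in the camera images.
- empty: the empty dose tube: clear acrylic barrel 30 mm diameter, 160 long; beech stopper (22 diameter) standing 20 mm out of its +x end, hexagonal metal cap (30 across flats, 14 long; stops rolling) at its -x end. Origin: on the axis, mid-barrel, near the balance point; x along the tube to the stopper. 70-140 g. Starts home in the rack's upper clip, stopper left.
- full: the full dose tube: clear acrylic barrel 30 mm diameter, 160 long; beech stopper (22 diameter) standing 20 mm out of its +x end, hexagonal metal cap (30 across flats, 14 long; stops rolling) at its -x end. Origin: on the axis, mid-barrel, near the balance point; x along the tube to the stopper. Dark beans inside, 90-180 g. Starts on the shelf before the rack, stopper left within 35 degrees.
- full_stopper (a point): outer end of the full tube's stopper, 100 mm from the tube's origin along its x axis; the hexagonal cap ends 81 mm from the origin the other way. The hexagon's faces are flush with the barrel, so the tube lies level, axis 15 mm above the shelf.
- upper_seat (a point): where a tube's axis sits, mid-barrel, when home in the upper clip (137 mm above the shelf; the rack is fixed during a run). y: level, along the clipped tube to the left (stopper end); z: straight out of the clip's mouth, square to the sloping board, 42 degrees from vertical, leaning to the robot; x: up the slope, away from the robot. Push along -z, pull along +z.
- upper_fork (a point): middle of the clip's left fork, 45 mm along seat y; a like one stands at -45 mm. Axes as upper_seat. Each is a V saddle between two steel prongs, 10 mm wide along y, 16.5 mm to each side of the axis; the down-slope prong rises 27 mm above it, tip flared out. Between the forks, seat y -38 to +38 mm, is room for the fingers: the board is 38 mm below the axis, the jaw's hinge shaft 28 mm.
- upper_roller (a point): centre of the left jaw roller (12 mm diameter, over the left fork; a like one over the right). Jaw closed it stands 13.5 mm up-slope of the seat axis and 16.6 mm out of it, so a tube laid on the clip stops about 33 mm above its seat until pushed. Axes turn with the roller: ignore them.
- upper_jaw (a joint): sprung roller jaw of the upper clip, hinged on the up-slope side (rad): 0 = closed on its stop, grows as it swings away up the slope, up to 0.7. A tube pushed in or pulled out wedges the rollers 5 to 8 mm aside (0.1 to 0.17 rad) against the spring: 5 to 17 N, most at first touch; past halfway the spring draws the tube home and the jaw snaps back to 0 over it.
- ledge_edge (a point): middle of the lower front edge of the rack's level glass cup ledge (15 mm thick, 245 wide, 112 deep), which runs parallel to the clipped tube and hangs over the upper clip: 5 mm behind the seat axis (horizontally, away from the robot) and 126 mm above it. A gripper pointing straight down at the clip strikes it; come in tilted, along the clip's mouth.
- tray: low stainless tray, fixed, on the shelf before the rack, left or right, the full tube being on the other side; 225 x 120 x 20 mm outside, walls and floor 3 mm. Origin: centre of its underside; x along its long side, z up. A tube lying in it has its axis 18 mm above the shelf.
- neighbour: another full dose tube, same shape, in the rack's lower clip, parallel to the upper one and 90 mm down the slope. Leave it. Origin on the axis at mid-barrel, x towards its stopper.
- cups: two stacked white ceramic cups, 78 mm wide, 86 mm tall together, standing on the rack's cup ledge (its top 278 mm above the shelf). Origin: centre of the foot. Leave them.
- jug: stainless milk jug, 92 mm wide, 98 mm tall. Origin: centre of its foot. Leave it.
- scoop: pale yellow plastic scoop, 155 mm long, 34 mm tall, bowl at its +x end. Origin: on the shelf below its middle. Leave it.
- tamper: steel tamper with a wooden handle, 58 mm wide, 85 mm tall, standing on the shelf between the tray and the full tube. Origin: centre of its foot. Leave it.
Things that resemble listed ones, but are neither listed nor needed, are in the scene too. What is shaped like the full but purple is not meant.

How it is judged (in metres and radians):
On the way, in this order (a step that is already met when the one before it is completed fails the run):
1. the empty tube is pulled out of the upper clip by the gripper (z of empty in the frame of upper_seat above 0.035 m and contact force between the fingers and empty above 0.3 N), for 0.1 s.
2. the empty tube is brought down inside the tray while still held (axis less than 27 mm above where it will lie) (x of empty in the frame of tray between -0.04 and 0.04 m and y of empty in the frame of tray between -0.055 and 0.055 m and z of empty in the frame of tray below 0.045 m and contact force between the fingers and empty above 0.3 N), for 0.05 s.
3. the empty tube lies flat in the tray, let go and still (x of empty in the frame of tray between -0.03 and 0.03 m and y of empty in the frame of tray between -0.048 and 0.048 m and z of empty in the frame of tray below 0.024 m and angle between empty's own x axis and vertical between 1.5008 and 1.6408 rad and linear speed of empty below 0.02 m/s and contact force between the fingers and empty below 0.05 N), for 0.2 s.
4. the full tube is lifted off the shelf by the gripper (height (world z) of full above 0.06 m and contact force between the fingers and full above 0.3 N), for 0.1 s.
5. the full tube is pushed down past the sprung jaw of the upper clip, which gives way (value of joint upper_jaw above 0.05 rad and distance between full and upper_seat below 0.035 m).
At the end, for the whole second after the job is handed in: Full tube in the upper clip (within 4 mm across and in depth, 12 mm along, 0.06 rad of the clip's line), stopper left, jaw shut over it (under 0.04 rad); empty tube flat in the tray (axis under 24 mm above its underside, level within 0.07 rad); both still and let go (x of full in the frame of upper_seat between -0.004 and 0.004 m and y of full in the frame of upper_seat between -0.012 and 0.012 m and z of full in the frame of upper_seat between -0.004 and 0.004 m and angle between the x axis of full and the y axis of upper_seat, either way round below 0.06 rad and y of full_stopper in the frame of upper_seat above 0.05 m and value of joint upper_jaw below 0.04 rad and x of empty in the frame of tray between -0.03 and 0.03 m and y of empty in the frame of tray between -0.048 and 0.048 m and z of empty in the frame of tray below 0.024 m and angle between empty's own x axis and vertical between 1.5008 and 1.6408 rad and linear speed of each of empty, full below 0.02 m/s); the robot touches nothing.
It fails at once if the tube in the lower clip is shifted by more than 12 mm (distance of neighbour from where it was at the start of the episode above 0.012 m).
It fails at once if the cups on the ledge are shifted by more than 30 mm or tipped (distance of cups from where it was at the start of the episode above 0.03 m or angle between cups's own z axis and vertical above 0.35 rad).
It fails at once if the jug or the scoop is shifted by more than 40 mm or tipped (distance of any of jug, scoop from where it was at the start of the episode above 0.04 m or angle between any of jug, scoop's own z axis and vertical above 0.35 rad).
It fails at once if the tamper is shifted by more than 40 mm or tipped (distance of tamper from where it was at the start of the episode above 0.04 m or angle between tamper's own z axis and vertical above 0.35 rad).
It also fails if it takes over 59 s, if anything falls off the work surface, if the arm or the gripper's body presses on something with over 40 N, if the wrist force passes 120 N, or if a joint passes its speed limit or range.

## Working session

There is one attempt and no reset: what is moved stays moved. The work goes in short steps, each a Python script; the robot and the scene stay as the last script left them, time stands still between calls to the robot, and variables do not carry over. Pictures are saved under pics/ and viewed, and the job is handed in when it is done.

```bash
ls; mkdir -p pics; python3 - <<'E'
from bench import robot
import cv2
for n in ["scene","top","wrist"]:
    d=robot.get_image(n); cv2.imwrite(f"pics/{n}0.png",d["img"]); print(n,d["fovy"],d["cx"],d["cy"],d["eye"],d["orientation"])
print(robot.current_t(),robot.current_eef_rot(),robot.current_tcp_pos())
E
```

```text
pics
scene 54.38811430013348 318.9647308767217 193.98539000859532 [ 616.90068791 -453.53582632 1241.38487183] [-2.6670119  -0.00646602  0.21852177]
top 53.815826288571635 320.6354582490203 203.68668864697648 [ 357.8180496    80.40499175 1326.3637715 ] [-3.00601285 -0.01561103 -1.54231241]
wrist 63.58785039207956 319.0500593916664 201.05473558855223 [ 252.00660801 -495.42139606  383.95492193] [ 2.85075574e+00  6.56407967e-04 -1.24374708e+00]
0.15 [-3.14025215e+00 -2.72281848e-04  3.27783982e-01] [ 177.0426872  -520.29940074  218.01687858]
```

View pics/scene0.png

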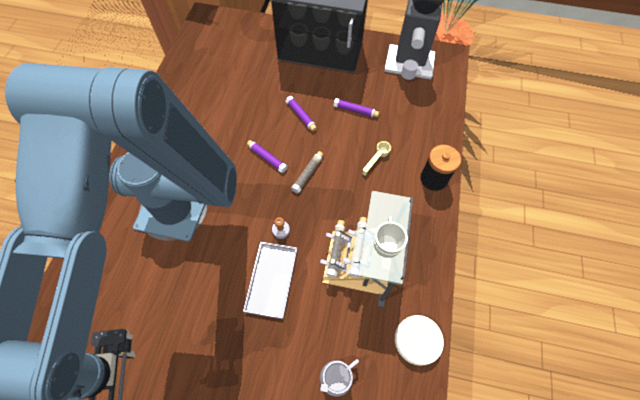

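View pics/top0.png

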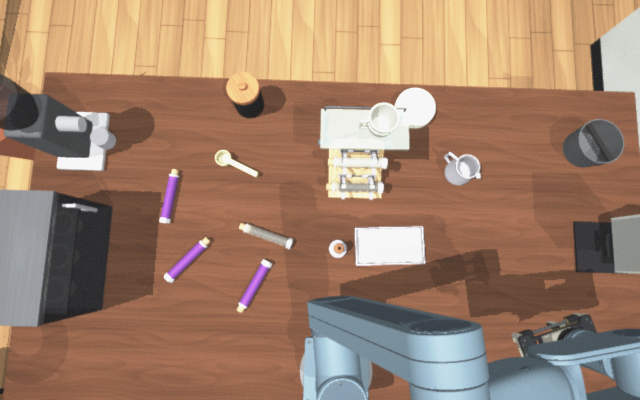

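View pics/wrist0.png

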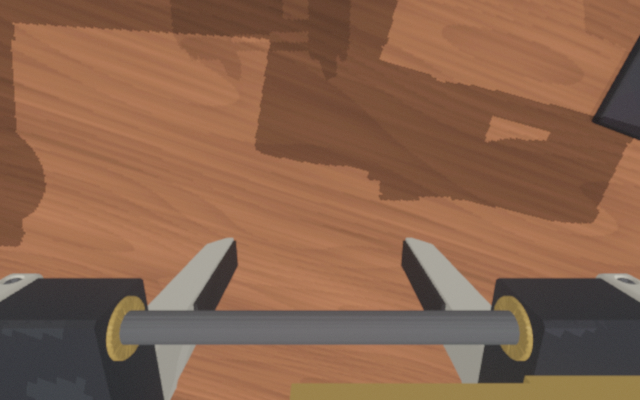

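The top view shows the rack at about (356,172), the tray at (390,246), and the tamper at (338,249). Tubes lying on the shelf are the grey-brown one at (266,236) and purple ones at (171,196), (188,260) and (255,286). The purple ones are excluded, so the clear tube with dark contents at (266,236) should be the full one. I'll confirm that in a crop.

```bash
cat > h.py <<'E'
import numpy as np, cv2
from scipy.spatial.transform import Rotation as R
def cam(d):
    f=d["img"].shape[0]/2/np.tan(np.radians(d["fovy"])/2)
    return f,d["cx"],d["cy"],np.array(d["eye"]),R.from_euler('xyz',d["orientation"]).as_matrix()
def ray(d,u,v):
    f,cx,cy,e,M=cam(d); r=M@np.array([(u-cx)/f,(v-cy)/f,1]); return e,r/np.linalg.norm(r)
def onz(d,u,v,z):
    e,r=ray(d,u,v); return e+r*(z-e[2])/r[2]
def proj(d,p):
    f,cx,cy,e,M=cam(d); q=M.T@(np.array(p)-e); return np.array([f*q[0]/q[2]+cx,f*q[1]/q[2]+cy])
def tri(d1,p1,d2,p2):
    e1,r1=ray(d1,*p1);e2,r2=ray(d2,*p2)
    s=np.linalg.lstsq(np.c_[r1,-r2],e2-e1,rcond=None)[0]
    a=e1+s[0]*r1;b=e2+s[1]*r2
    return (a+b)/2,np.linalg.norm(a-b)
E
python3 - <<'E'
from h import *
import pickle
from bench import robot
ds={n:robot.get_image(n) for n in("scene","top")}
pickle.dump(ds,open("ds.pkl","wb"))
t=ds["top"]["img"]; s=ds["scene"]["img"]
def crop(im,x,y,w,h,k,n):
    cv2.imwrite(n,cv2.resize(im[y:y+h,x:x+w],None,fx=k,fy=k,interpolation=cv2.INTER_CUBIC))
crop(t,310,95,120,105,6,"pics/c_rack.png")
crop(t,230,210,100,75,8,"pics/c_full.png")
crop(t,320,215,120,60,6,"pics/c_tray.png")
crop(s,310,180,120,110,5,"pics/c_srack.png")
crop(s,280,140,60,60,8,"pics/c_sfull.png")
E
```

```text
(no output)
```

View pics/c_rack.png

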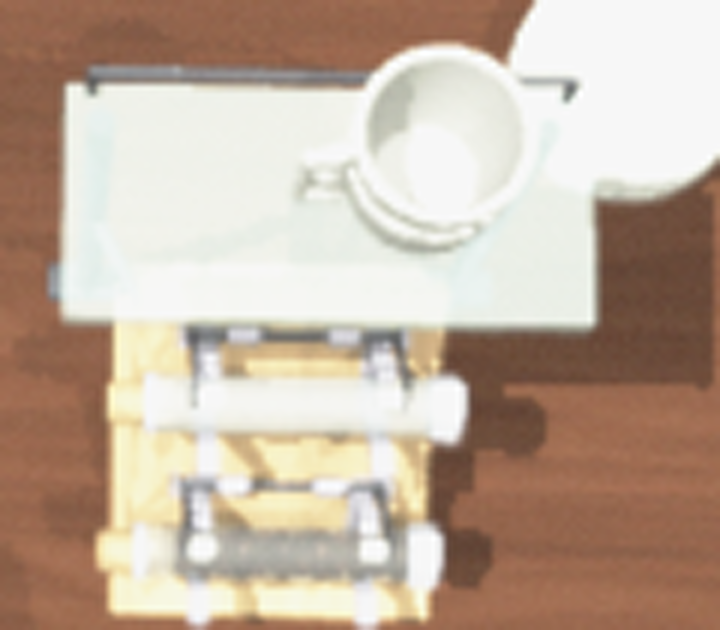

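View pics/c_full.png

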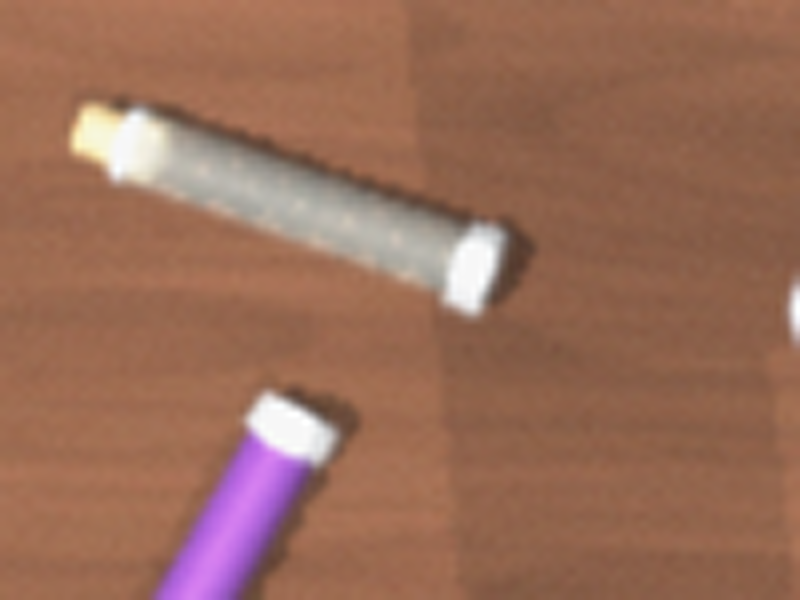

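View pics/c_tray.png

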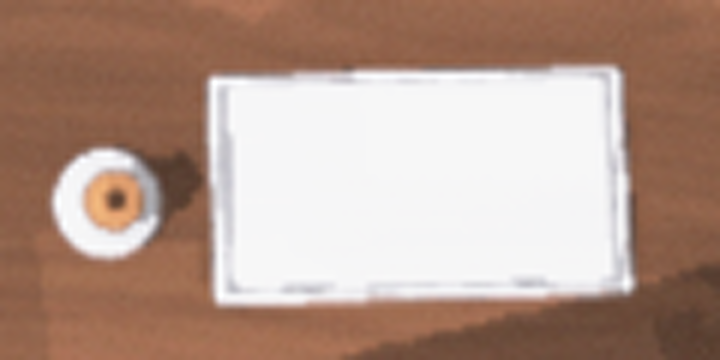

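View pics/c_srack.png

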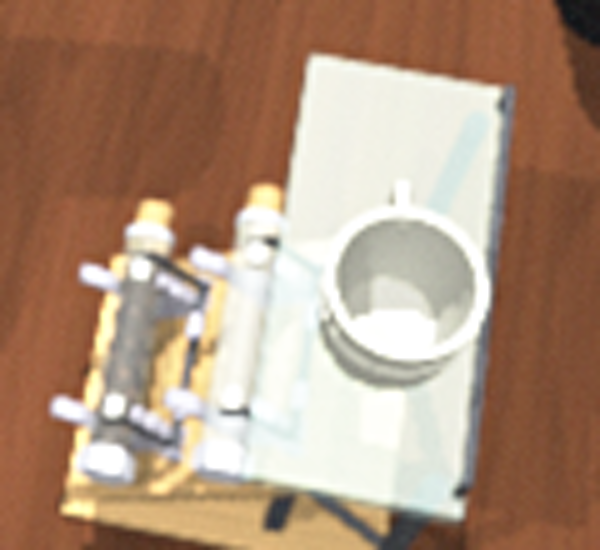

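The crop at 8x shows a clear barrel with dark beans, a beech stopper at the left end (74,132 in the crop) and a cap at the right (496,271). That is the full tube. The upper clip tube is pale and empty, with its stopper on the left. Next I'll turn these pixels into positions.

```bash
python3 - <<'E'
from h import *
import pickle
np.set_printoptions(precision=1,suppress=True)
ds=pickle.load(open("ds.pkl","rb")); T=ds["top"];S=ds["scene"]
def P(o,k,p): return (o[0]+(p[0]+.5)/k-.5,o[1]+(p[1]+.5)/k-.5)
rk=lambda p:P((310,95),6,p); fu=lambda p:P((230,210),8,p); tr=lambda p:P((320,215),6,p); sr=lambda p:P((310,180),5,p)
a=onz(T,*fu((74,132)),15);b=onz(T,*fu((496,271)),15)
print("full",a,b,np.linalg.norm(a-b),"origin",a+(b-a)*100/181,np.degrees(np.arctan2(*(a-b)[[1,0]])))
for nm,p,q,sp,sq,z in [("up",(108,402),(466,410),(268,186),(217,478),137),("low",(98,550),(443,557),(157,200),(103,478),137-90*np.sin(np.radians(42)))]:
    a=onz(T,*rk(p),z);b=onz(T,*rk(q),z)
    print(nm,"top",a,b,np.linalg.norm(a-b),"origin",a+(b-a)*100/181,np.degrees(np.arctan2(*(a-b)[[1,0]])))
    a,e=tri(T,rk(p),S,sr(sp));b,e2=tri(T,rk(q),S,sr(sq)); print("  tri",a,e,b,e2,np.linalg.norm(a-b),a+(b-a)*100/181)
for p in [(62,322),(596,327)]: print("ledge topfront",onz(T,*rk(p),278))
for p in [(62,83),]: print("ledge back",onz(T,*rk(p),278))
c=[onz(T,*tr(p),20) for p in [(208,76),(622,67),(634,292),(216,305)]]
for x in c: print("tray",x)
print(np.mean(c,0), np.degrees(np.arctan2(*((c[0]-c[1])+(c[3]-c[2]))[[1,0]])))
print("tamper",onz(T,*tr((105,203)),10), "tamper top",onz(T,*tr((115,199)),80))
for p in [(160,20),]: pass
print("scoop",onz(T,221,158,15),onz(T,257,175,15),"jug",onz(T,461,170,50))
for p in [(298,430)]: print("purple",onz(T,*fu(p),15))
print("cups rim",onz(T,*rk((445,145)),364))
E
```

```text
full [453.9 334.6  15. ] [401.6 157.4  15. ] 184.7732347989674 origin [425.  236.7  15. ] 73.54284240954925
up top [652.6  48.7 137. ] [ 654.3 -136.2  137. ] 184.964990964848 origin [653.5 -53.5 137. ] 90.54206164258832
  tri [650.8  49.3 147.3] 1.6299143035989432 [ 653.2 -135.1  142.4] 0.5417488036385129 184.5430433457761 [652.1 -52.6 144.6]
low top [586.   50.4  76.8] [ 588.  -135.2   76.8] 185.62948858873034 origin [587.1 -52.2  76.8] 90.61461807170942
  tri [584.5  51.   88.6] 1.473870673034161 [ 587.4 -133.6   84.3] 1.75620779775393 184.62925245495677 [586.1 -51.   86.2]
ledge topfront [654.3  74.4 278. ]
ledge topfront [ 660. -170.  278.]
ledge back [768.1  77.7 278. ]
tray [461.  -48.8  20. ]
tray [ 472.8 -279.    20. ]
tray [ 349.3 -284.8   20. ]
tray [335.8 -55.3  20. ]
[ 404.7 -167.    20. ] 93.1576277834474
tamper [389.7   6.1  10. ] tamper top [390.2   4.8  80. ]
scoop [683.5 408.   15. ] [628.6 283.1  15. ] jug [ 659.8 -398.1   50. ]
purple [334.3 236.1  15. ]
cups rim [712.6 -85.3 364. ]
```

```bash
cat >> h.py <<'E'
def ori(axis_yaw,tilt):
    """tool x along level axis at yaw (rad); tool z tilted from down by tilt towards the axis' right-hand side (away from robot)"""
    c,s=np.cos(axis_yaw),np.sin(axis_yaw)
    x=np.array([c,s,0]); fwd=np.array([s,-c,0])
    z=fwd*np.sin(tilt)-np.array([0,0,1])*np.cos(tilt)
    M=np.c_[x,np.cross(z,x),z]
    return list(R.from_matrix(M).as_euler('xyz')),M
D=np.radians
SY=D(91.1); SEAT=np.array([653.,-52,137.])   # first estimate
def seatM(sy=None):
    sy=SY if sy is None else sy
    y=np.array([np.cos(sy),np.sin(sy),0]); fwd=np.array([np.sin(sy),-np.cos(sy),0])
    z=-fwd*np.sin(D(42))+np.array([0,0,1])*np.cos(D(42))
    return np.c_[np.cross(y,z),y,z]
E
python3 - <<'E'
from h import *
from bench import robot
np.set_printoptions(precision=2,suppress=True)
M=seatM(); print(M)
for s in (0,np.pi):
  for th in (45,53):
    o,Mt=ori(SY,D(th)); 
    if s: o=list((R.from_matrix(Mt)*R.from_euler('z',np.pi)).as_euler('xyz'))
    for d in (0,60,130):
        p=SEAT+Mt[:,2]*12+M[:,2]*d
        print(s,th,d,robot.inverse_kinematics(list(p),o))
  for nm,yaw,p in [("tray",93.2,[404,-177,10]),("full",73.5,[425,237,5])]:
    for up in (0,150):
        o,Mt=ori(D(yaw)+s,0); print(s,nm,up,robot.inverse_kinematics(list(np.array(p)+[0,0,up]),o))
E
```

```text
[[ 0.74 -0.02 -0.67]
 [ 0.01  1.   -0.01]
 [ 0.67  0.    0.74]]
0 45 0 [-0.42  0.27  2.11  1.49  0.3  -1.8 ]
0 45 60 [-0.46  0.12  2.15  1.17  0.37 -1.5 ]
0 45 130 [-0.54 -0.06  2.17  0.9   0.5  -1.25]
0 53 0 [-0.45  0.3   2.22  2.13  0.44 -2.48]
0 53 60 [-0.51  0.14  2.27  1.83  0.43 -2.19]
0 53 130 [-0.6  -0.06  2.29  1.4   0.49 -1.78]
0 tray 0 [-0.67  0.34  2.04  0.    0.76 -0.72]
0 tray 150 [-0.67  0.11  1.87  0.    1.16 -0.72]
0 full 0 [ 0.28  0.41  1.94 -0.    0.8   0.57]
0 full 150 [ 0.28  0.2   1.78 -0.    1.16  0.57]
3.141592653589793 45 0 [-0.42  0.27  2.11  1.49  0.3   1.34]
3.141592653589793 45 60 [-0.46  0.12  2.15  1.17  0.37  1.64]
3.141592653589793 45 130 [-0.54 -0.06  2.17  0.9   0.5   1.89]
3.141592653589793 53 0 [-0.45  0.3   2.22  2.13  0.44  0.67]
3.141592653589793 53 60 [-0.51  0.14  2.27  1.83  0.43  0.95]
3.141592653589793 53 130 [-0.6  -0.06  2.29  1.4   0.49  1.36]
3.141592653589793 tray 0 [-0.67  0.34  2.04  0.    0.76  2.42]
3.141592653589793 tray 150 [-0.67  0.11  1.87  0.    1.16  2.42]
3.141592653589793 full 0 [ 0.28  0.41  1.94 -0.    0.8  -2.57]
3.141592653589793 full 150 [ 0.28  0.2   1.78 -0.    1.16 -2.57]
```

View first.

```bash
python3 - <<'E'
from h import *
from bench import robot
import pickle
M=seatM(); o,Mt=ori(SY,D(53))
p=SEAT+Mt[:,2]*12+M[:,2]*110
robot.move_ptp(list(p),o)
print(robot.current_t(),robot.current_tcp_pos(),robot.current_qpos())
d=robot.get_image("wrist"); pickle.dump(d,open("w1.pkl","wb")); cv2.imwrite("pics/w1.png",d["img"]); print(d["eye"],d["orientation"])
d=robot.get_image("scene"); cv2.imwrite("pics/s1.png",d["img"])
E
```

```text
2.4417 [589.41260133 -53.9354136  211.94398082] [-0.57279636 -0.00422667  2.28601338  1.51994052  0.46204398 -1.89793156]
[454.3692968   23.02536097 311.7263203 ] [ 2.84837639 -0.92595615  0.01935105]
```

View pics/w1.png

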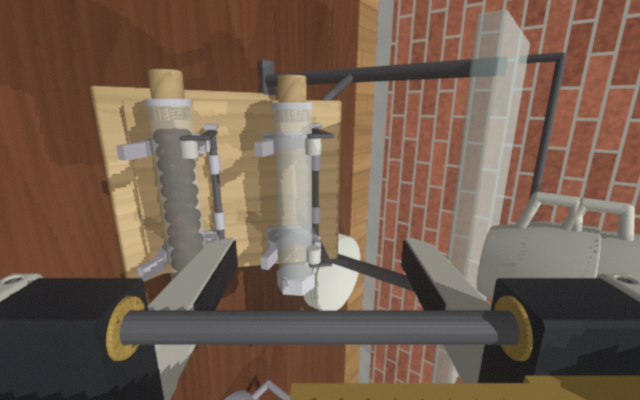

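View pics/s1.png

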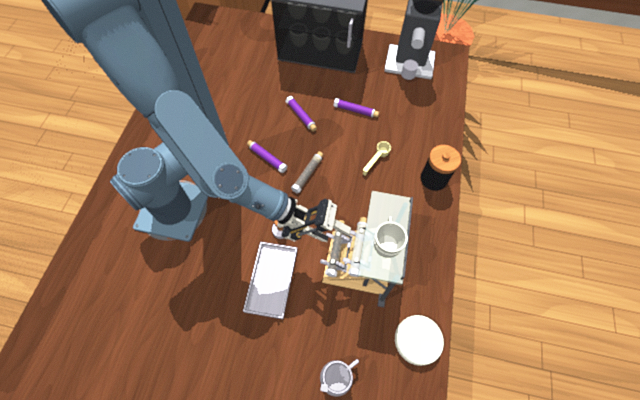

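The wrist view shows the empty tube in the upper clip with its stopper at (292,78), its cap at (297,285) and the rollers at (315,147) and (314,255). The forks are at (265,147) and (268,252). I'll enlarge it and compare with the predicted projection.

```bash
python3 - <<'E'
from h import *
import pickle
d=pickle.load(open("w1.pkl","rb"))
M=seatM()
for nm,q in [("stop",(0,100,0)),("cap",(0,-81,0)),("barrelL",(0,80,0)),("edge+",(15,0,0)),("edge-",(-15,0,0)),("rollL",(13.5,45,16.6)),("rollR",(13.5,-45,16.6)),("prongL",(-20,45,27)),("prongR",(-20,-45,27)),("low stop",(-90,100,0))]:
    print(nm,proj(d,SEAT+M@np.array(q)).round(1))
print("ledge",proj(d,SEAT+[5,100,126]).round(1))
cv2.imwrite("pics/w1c.png",cv2.resize(d["img"][60:310,230:350],None,fx=5,fy=5,interpolation=cv2.INTER_CUBIC)[:650])
cv2.imwrite("pics/w1d.png",cv2.resize(d["img"][185:310,230:350],None,fx=4.5,fy=4.5,interpolation=cv2.INTER_CUBIC))
cv2.imwrite("pics/w1c.png",cv2.resize(d["img"][60:190,230:350],None,fx=4.5,fy=4.5,interpolation=cv2.INTER_CUBIC))
E
```

```text
stop [291.2  74.6]
cap [296.1 284.7]
barrelL [291.9 102.1]
edge+ [311.6 199.6]
edge- [276.4 201.6]
rollL [312.9 149.6]
rollR [313.5 256. ]
prongL [269.6 152.8]
prongR [274.6 265.4]
low stop [164.7  72.5]
ledge [470.7  63.8]
```

View pics/w1c.png

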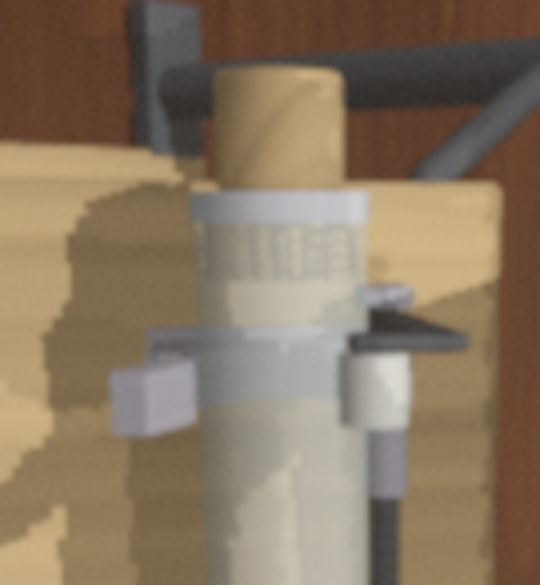

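View pics/w1d.png

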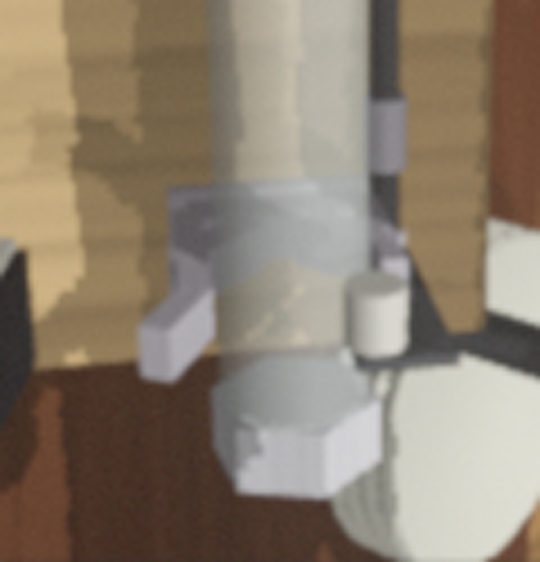

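The prediction matches the picture to within 1–2 px. I'm setting the seat to about (653.5, -50.5, 137.3), with the empty tube's origin at y of about -53. Next I'll approach, grip and pull.

```bash
sed -i 's/^SY=.*/SY=D(91.1); SEAT=np.array([653.6,-50.5,137.3])/' h.py; python3 - <<'E'
from h import *
from bench import robot
np.set_printoptions(precision=1,suppress=True)
M=seatM(); o,Mt=ori(SY,D(53))
g=SEAT+M[:,1]*(-2.5)+Mt[:,2]*12
robot.move_gripper(0.62)
robot.move_linear(list(g+M[:,2]*40),o,speed=120)
print(robot.current_contact_force())
print("stop",robot.move_linear(list(g),o,speed=80,f_stop=15))
print(robot.current_t(),robot.current_tcp_pos(),g,robot.current_contact_force())
robot.move_gripper(0.0)
print("w",robot.current_gripper_width(),robot.current_contact_force(),robot.current_t())
d=robot.get_image("wrist"); cv2.imwrite("pics/w2.png",d["img"])
E
```

```text
[0.3 0.5 0.4]
stop False
4.6833 [663.  -52.8 130.5] [663.2 -52.8 130.1] [-0.3 -0.9  1. ]
w 0.31580002467750956 [-3.3 -1.6  1. ] 5.2583
```

View pics/w2.png

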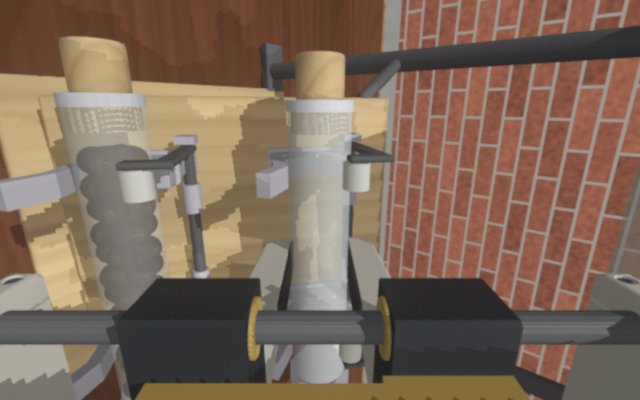

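The picture shows the fingers closed on the barrel between the forks, with a width of 29.4 mm. Now I'll pull.

```bash
python3 - <<'E'
from h import *
from bench import robot
np.set_printoptions(precision=1,suppress=True)
M=seatM(); o,Mt=ori(SY,D(53))
p=np.array(robot.current_tcp_pos())
robot.move_linear(list(p+M[:,2]*70),o,speed=80)
print(robot.current_t(),robot.current_gripper_width(),robot.current_contact_force())
robot.sleep(0.1)
q=p+M[:,2]*110; robot.move_linear(list(q),o,speed=150)
d=robot.get_image("wrist"); cv2.imwrite("pics/w3.png",d["img"]); print(robot.current_tcp_pos())
E
```

```text
6.3333 0.3118359691561937 [ 0.7  0.2 -0.5]
[589.5 -54.5 211.4]
```

View pics/w3.png

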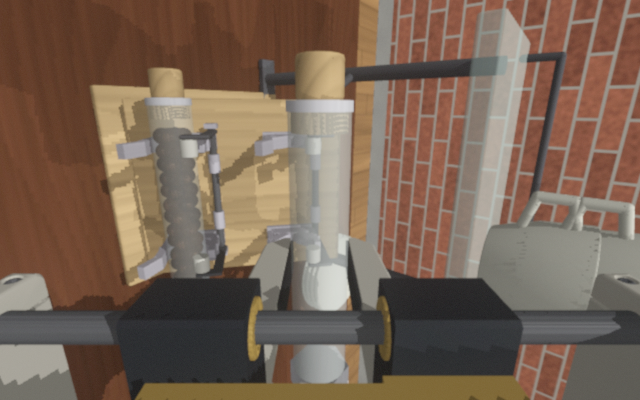

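The tube is out and still square in the grip. Next, the tray.

```bash
python3 - <<'E'
from h import *
from bench import robot
np.set_printoptions(precision=1,suppress=True)
yw=D(93.0); o,Mt=ori(yw,0); c=np.array([404.7,-167,0])-9.5*np.array([np.cos(yw),np.sin(yw),0])
robot.move_ptp(list(c+[0,0,110]),o)
robot.move_linear(list(c+[0,0,35]),o,speed=120)
d=robot.get_image("top"); cv2.imwrite("pics/t4.png",cv2.resize(d["img"][190:300,290:450],None,fx=5,fy=5,interpolation=cv2.INTER_CUBIC))
d=robot.get_image("wrist"); cv2.imwrite("pics/w4.png",d["img"])
print(robot.current_t(),robot.current_tcp_pos(),robot.current_gripper_width(),robot.current_contact_force())
E
```

```text
9.1333 [ 405.9 -176.9   35.8] 0.31734885011094516 [-0.7 -0.5 -0.3]
```

View pics/w4.png

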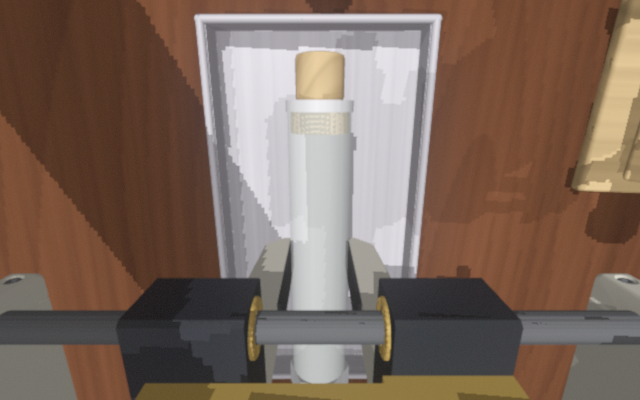

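View pics/t4.png

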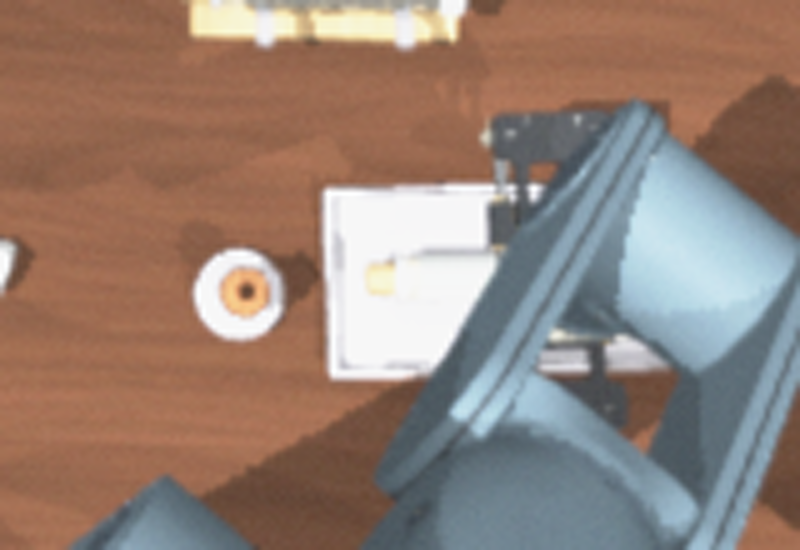

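The wrist view shows the tube centred between the tray walls (walls at 205 and 435 px, tube at 320) and parallel to them. Lowering it now.

```bash
python3 - <<'E'
from h import *
from bench import robot
np.set_printoptions(precision=1,suppress=True)
yw=D(93.0); o,Mt=ori(yw,0); p=np.array(robot.current_tcp_pos())
robot.move_linear([p[0],p[1],14],o,speed=60)
print("stop",robot.move_linear([p[0],p[1],5.5],o,speed=20,f_stop=3))
print(robot.current_t(),robot.current_tcp_pos(),robot.current_contact_force())
robot.move_gripper(0.42); robot.sleep(0.25)
print(robot.current_gripper_width(),robot.current_contact_force())
p=np.array(robot.current_tcp_pos())
robot.move_linear([p[0],p[1],p[2]+40],o,speed=80)
robot.move_linear([p[0],p[1],p[2]+140],o,speed=250)
d=robot.get_image("wrist"); cv2.imwrite("pics/w5.png",d["img"]);print(robot.current_t())
import pickle; pickle.dump(d,open("w5.pkl","wb"))
E
```

```text
stop True
10.025 [ 406.1 -177.1    7.1] [-0.6  1.2  5.5]
0.42381629840867585 [ 0.5 -0.4  0.1]
11.9583
```

View pics/w5.png

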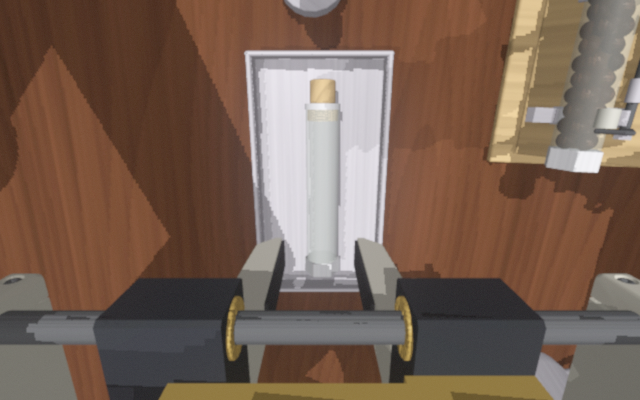

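The empty tube lies flat in the tray, clear of all its walls. Next, the full tube: one wrist look from above.

```bash
python3 - <<'E'
from h import *
from bench import robot
import pickle
yw=D(73.5); o,Mt=ori(yw,0)
p=np.array(robot.current_tcp_pos()); robot.move_linear([p[0],p[1],p[2]+30],speed=250)
robot.move_ptp([425,236.7,150],o)
robot.move_gripper(0.62)
d=robot.get_image("wrist"); cv2.imwrite("pics/w6.png",d["img"]);print(robot.current_t(),robot.current_tcp_pos())
pickle.dump(d,open("w6.pkl","wb"))
a=np.array([np.cos(yw),np.sin(yw),0]);c=np.array([425,236.7,15])
for s in (100,80,0,-81): print(s,proj(d,c+a*s))
E
```

```text
14.3583 [425.04145335 236.64512637 150.03014295]
100 [319.43315581  79.11508329]
80 [319.44741171 103.00519036]
0 [319.49916026 189.72569586]
-81 [319.54429613 265.3646245 ]
```

View pics/w6.png

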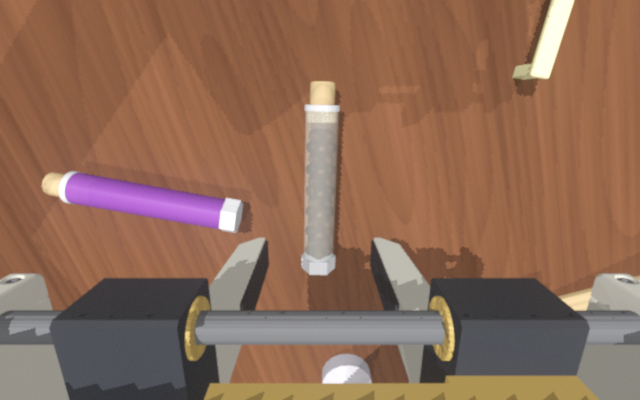

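The full tube's stopper is at (322,83) and its cap at (318,270), so I correct by -3 mm along its axis and about -1.2°. The target is (424.9, 233.6) at yaw 72.3°. The purple tube at (150,200) is left alone.

```bash
python3 - <<'E'
from h import *
from bench import robot
np.set_printoptions(precision=1,suppress=True)
o,Mt=ori(D(72.3),0)
robot.move_linear([424.9,233.6,50],o,speed=150)
print("stop",robot.move_linear([424.9,233.6,4],o,speed=70,f_stop=10))
print(robot.current_tcp_pos())
robot.move_gripper(0.0); print("w",robot.current_gripper_width(),robot.current_contact_force())
robot.move_linear([424.9,233.6,150],o,speed=120)
robot.sleep(0.1)
d=robot.get_image("wrist"); cv2.imwrite("pics/w7.png",d["img"]);print(robot.current_t(),robot.current_tcp_pos(),robot.current_gripper_width(),robot.current_contact_force(),robot.current_ft_torque())
E
```

```text
stop False
[425.1 233.7   4.1]
w 0.31340310127562915 [-1.  -0.3  1.8]
18.075 [424.5 233.5 149.3] 0.3104669626594635 [ 0.6 -0.3 -0.8] [-0.  0. -0.]
```

View pics/w7.png

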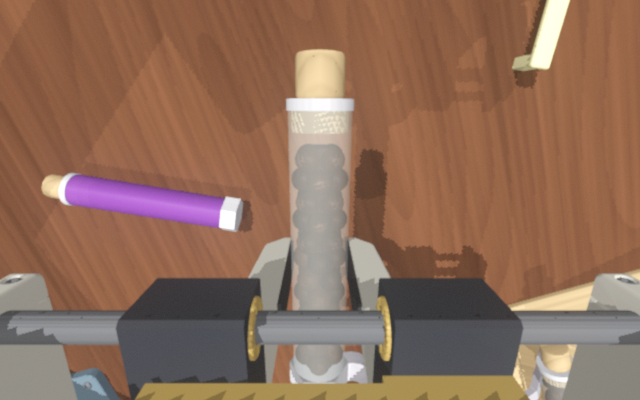

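The tube is gripped square, with beans visible and the stopper at (320,52), the same place in the grip as the empty tube. Moving in front of the clip.

```bash
python3 - <<'E'
from h import *
from bench import robot
import pickle
np.set_printoptions(precision=1,suppress=True)
M=seatM(); o,Mt=ori(SY,D(53)); g=SEAT+Mt[:,2]*11
p=np.array(robot.current_tcp_pos()); robot.move_linear([p[0],p[1],260],speed=250)
robot.move_ptp(list(g+M[:,2]*135),o)
robot.move_linear(list(g+M[:,2]*50),o,speed=120)
d=robot.get_image("wrist"); cv2.imwrite("pics/w8.png",d["img"]); pickle.dump(d,open("w8.pkl","wb"))
print(robot.current_t(),robot.current_tcp_pos(),g+M[:,2]*50,robot.current_gripper_width(),robot.current_contact_force())
for nm,q in [("stop@50",(0,100,50)),("barrel@50",(0,80,50)),("rollL",(13.5,45,16.6)),("prongL",(-16,45,27))]: print(nm,proj(d,SEAT+M@np.array(q)).round(1))
E
```

```text
21.5833 [628.9 -50.8 168.2] [628.9 -51.  167.8] 0.31065053344650223 [-0.3  0.1  0.1]
stop@50 [320.2  56.3]
barrel@50 [320.1 103.3]
rollL [331.3 164.6]
prongL [283.5 169.7]
```

View pics/w8.png

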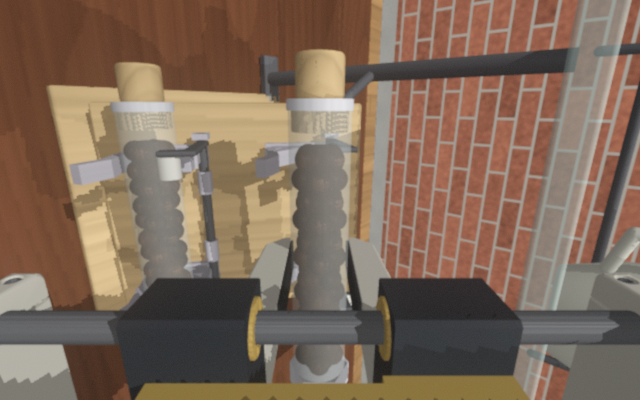

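The alignment agrees with the prediction: the stopper is at (320,55) against a predicted (320,56). Pushing in.

```bash
python3 - <<'E'
from h import *
from bench import robot
import pickle
np.set_printoptions(precision=1,suppress=True)
M=seatM(); o,Mt=ori(SY,D(53)); g=SEAT+Mt[:,2]*11
for d_ in (34,26,20,14,8,3,0):
    st=robot.move_linear(list(g+M[:,2]*d_),o,speed=45,f_stop=45)
    print(d_,st,M.T@np.array(robot.current_contact_force()),M.T@(np.array(robot.current_tcp_pos())-g),round(robot.current_gripper_width(),3))
    if st: break
d=robot.get_image("wrist"); cv2.imwrite("pics/w9.png",d["img"]); pickle.dump(d,open("w9.pkl","wb")); print(robot.current_t())
E
```

```text
34 False [-1.1 -0.1  0.9] [ 0.1 -0.2 34.3] 0.314
26 False [-5.9 -1.  -0.2] [-3.7  0.1 25.6] 0.314
20 False [-9.8 -2.7  0.5] [-5.   0.1 19.4] 0.313
14 False [-6.6 -1.4 -2.4] [-2.4  0.  13.6] 0.316
8 False [-6.7 -0.8 -1.9] [-1.4  0.   7.8] 0.313
3 False [-6.6 -0.3 -7.1] [-1.3  0.1  2.6] 0.313
0 False [-8.5 -1.2 -8.5] [-1.   0.1 -0.4] 0.314
23.825
```

View pics/w9.png

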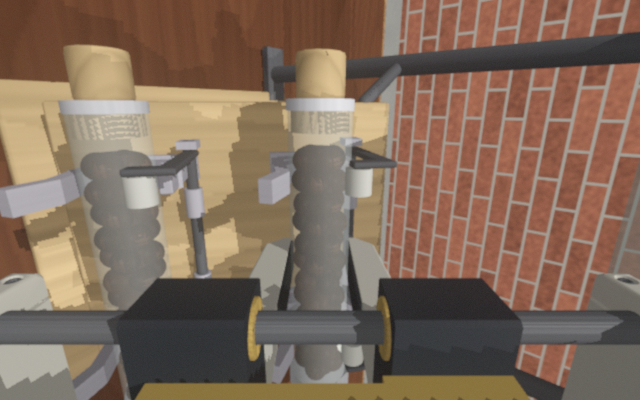

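The jaw is back over the tube, with its roller at (358,180) as it was over the empty one. Letting go, backing out and looking.

```bash
python3 - <<'E'
from h import *
from bench import robot
import pickle
np.set_printoptions(precision=1,suppress=True)
M=seatM(); o,Mt=ori(SY,D(53)); g=SEAT+Mt[:,2]*11
robot.move_gripper(0.6); robot.sleep(0.2)
print(robot.current_contact_force())
robot.move_linear(list(g+M[:,2]*50),o,speed=90)
g=SEAT+M[:,1]*(-1.5)+Mt[:,2]*12
robot.move_linear([589.4,-53.9,211.9],o,speed=200)
d=robot.get_image("wrist"); cv2.imwrite("pics/w10.png",d["img"]); pickle.dump(d,open("w10.pkl","wb")); print(robot.current_t())
cv2.imwrite("pics/w10c.png",cv2.resize(d["img"][60:190,230:350],None,fx=4.5,fy=4.5,interpolation=cv2.INTER_CUBIC))
cv2.imwrite("pics/w10d.png",cv2.resize(d["img"][185:310,230:350],None,fx=4.5,fy=4.5,interpolation=cv2.INTER_CUBIC))
for nm,q in [("stop",(0,100,0)),("barrelL",(0,80,0)),("rollL",(13.5,45,16.6)),("rollR",(13.5,-45,16.6))]: print(nm,proj(d,SEAT+M@np.array(q)).round(1))
E
```

```text
[-0.9  0.6  0.2]
25.8833
stop [291.4  71.9]
barrelL [292.1  99.5]
rollL [313.1 147.1]
rollR [313.6 253.8]
```

View pics/w10c.png

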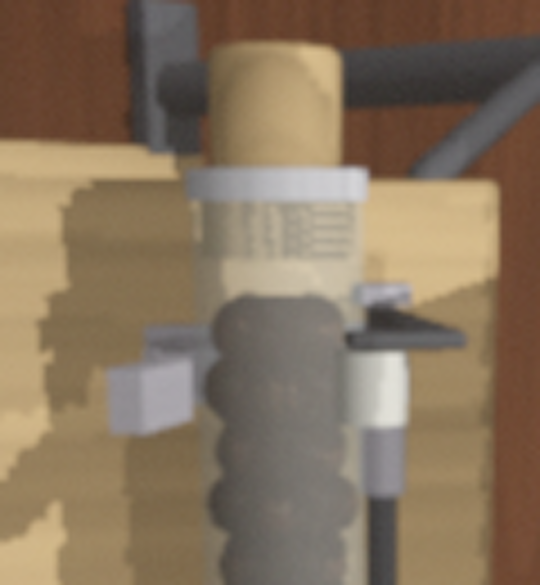

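View pics/w10d.png

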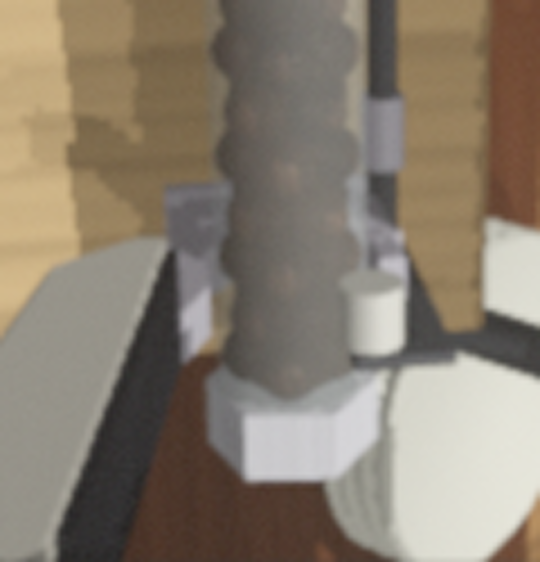

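View pics/w10.png

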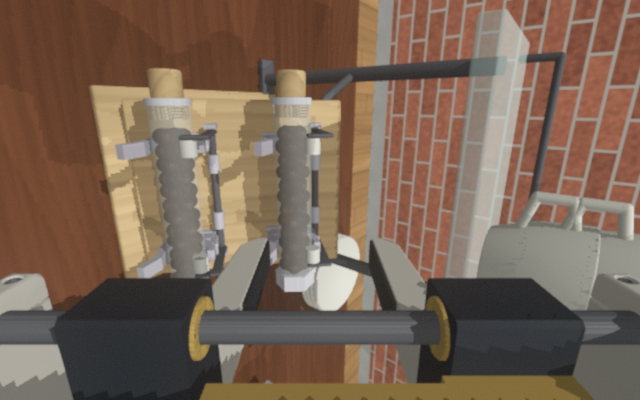

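The full tube sits in the clip with its stopper at the left. The rollers are at (313,147) and (313,255), the same as with the first tube and as predicted for a closed jaw. The stopper and cap shifts both put its centre within about 2 mm of the clip's. Backing off for a last check from above.

```bash
python3 - <<'E'
from h import *
from bench import robot
p=np.array(robot.current_tcp_pos()); M=seatM()
robot.move_linear(list(p+M[:,2]*60),speed=200)
robot.move_ptp([250,-430,300],ori(D(60),0)[0])
d=robot.get_image("top"); t=d["img"]; s=robot.get_image("scene")["img"]
cv2.imwrite("pics/t11.png",t)
k=lambda im,x,y,w,h,f:cv2.resize(im[y:y+h,x:x+w],None,fx=f,fy=f,interpolation=cv2.INTER_CUBIC)
cv2.imwrite("pics/t11c.png",k(t,310,95,130,180,3.3)); cv2.imwrite("pics/s11c.png",k(s,230,180,200,140,4))
print(robot.current_t(),robot.current_contact_force())
E
```

```text
28.1583 [ 0.4942396  -0.5826752  -0.86539109]
```

View pics/t11c.png

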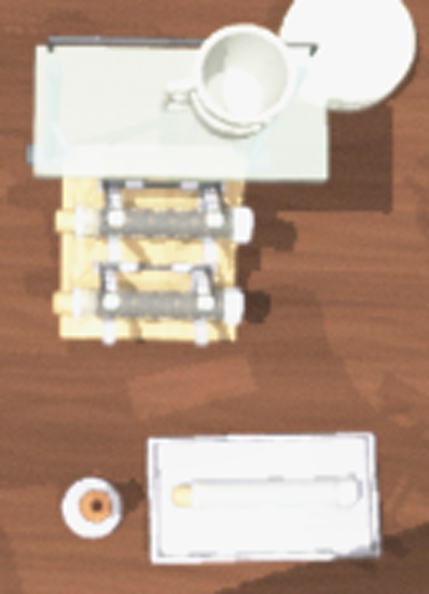

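View pics/s11c.png

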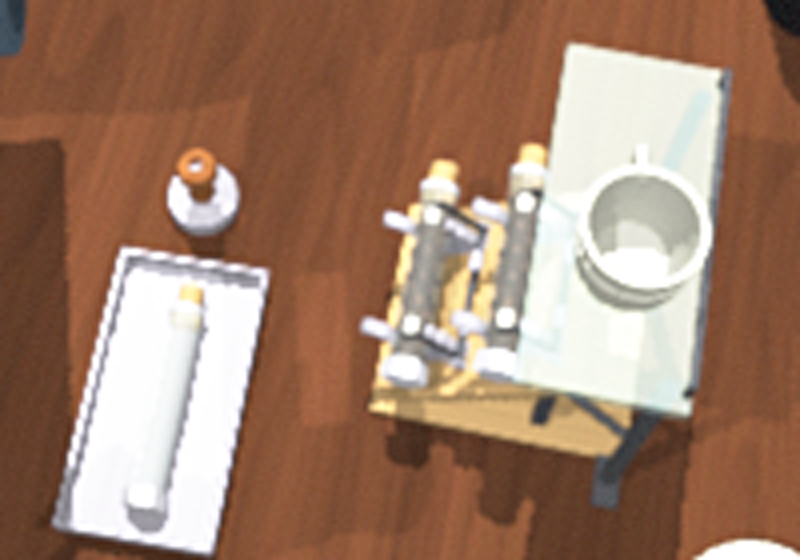

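Both views show two matching tubes home in the clips, rollers over them and stoppers left. The empty tube lies flat in the tray at (265,492) in the top crop, and the cups, tamper and neighbour have not visibly moved. Handing in.

```bash
python3 -c "
from bench import robot
robot.hand_in(); print(robot.current_t())"
```

```text
the job is handed in; nothing more can be done
the job is handed in; nothing more can be done
```

I pulled the empty tube out of the upper clip, set it down in the tray on light contact and let go. Then I took the full tube from the shelf, pushed it past the sprung jaw and released it. I handed the job in at about 28 s; no verdict is reported.

**Last checks:**
- **Full tube:** it sits in the upper clip with its stopper on the left. The rollers are where they were over the first tube, and its centre is about 1–2 mm from the clip's.
- **Empty tube:** it lies flat in the tray, clear of all the walls.
- **Everything else:** the neighbour, cups and tamper look unmoved in the last crops. I did not look closely at the jug and scoop at the end, but nothing went near them. The gripper is clear of everything.

No check failed. The stopper end of the full tube looked about 1.5% wider than the empty tube's had. I put that down to camera perspective, because the equal shifts at stopper and cap and the closed jaw both showed no tilt. I could not read the jaw angle directly; I judged it from the pictures only.

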